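Open the bench incubator

ROBOT

A 6-joint arm with a two-finger parallel gripper is mounted at the origin on the work surface. World frame = base frame: x ahead of the robot, y to its left, z up, the work surface at z = 0. Lengths are in m, angles in degrees, forces in N, time in s.
With the tool pointing down it reaches from about 0.275 to 0.85 m from the base axis. Payload 19 kg.
Tool frame: the origin (TCP) lies midway between the tips of the shut fingers; the grasp point (between the pads) lies 19 mm behind it; z points along the fingers, y is the line along which they close (so a half turn about z gives the same grasp; the last joint's range is limited). The gripper opens to 85 mm and grips with 20 to 120 N. Pads are 22 mm wide; open, the fingers measure 114 mm over their backs; the gripper's body (76 mm by 85 mm) begins 54 mm behind the grasp point. The pads swing forward as they close: fully open they stand 13 mm farther back than shut.
Start: joints at [-76.948, 8.623, 82.357, -0, 89.026, -7.678], TCP at [0.203, -0.538, 0.231] pointing down, gripper open.
Joint ranges: [-160.23, 160.23], [-39.13, 120.54], [6.94, 153.29], [-79.49, 259.48], [9.18, 160.14], [-161.06, 161.06]. Speed limits (degrees/s): [108.29, 108.29, 127.2, 172.46, 172.46, 172.46].

INTERFACE

Orientations are given as a 3x3 rotation matrix whose columns are the frame's x, y, z axes.
In Python, from rig import sensors, optics, arm, models gives the robot as it stands.
- The arm moves only by the tool step_arm, never from a script. Its argument "plan" is a list of rows, each a list of 7 numbers: the turn, a rotation vector about the tool's x, y, z scaled (see below), then the shift along the tool's x, y, z scaled (see below), then the closure, from -1 (fully open) to 1 (shut). In form: [[wx, wy, wz, x, y, z, claw], ...]. A call has 1 to 12 rows; each row shifts and turns the commanded pose from where the row before left it, along the tool's axes as they then stand; what a row does not reach is not made up. The controller multiplies each number of a shift by 3 cm and each number of a turn by 5 degrees. A row lasts 1/8 s, in which the tool goes at most 62.5 mm and 10.7 degrees, less where a joint would pass 70% of its speed; a pose out of reach is approached as far as the arm can. A call with a number of a shift or a turn outside -1 to 1 is refused whole. A call with a gripper value outside its range is refused whole. The fingers move at their own pace and stop on an object; the grip force is fixed at half the most. Time passes only in rows, so rows that do not move let the fingers close. It gives the time, the measured TCP pose, the force, the opening and the grip force at its end, in the units of the state.
- sensors.sense(): the state, without advancing time (a new reading comes with each control period).
- optics.read_camera(name): name is "scene" or "top"; returns a dict with "image" (420x560x3 uint8, blue, green, red), "fx", "fy", "cx", "cy" (pixels), "eye" and "rotation" of the camera in the world. Camera axes: x right, y down, z forward; pixel columns grow to the right and rows downward; lengths in m; the calibration is good to about 2 mm. A picture is of the moment at which its call begins. There is no depth.
- arm.sign_off(): hands the job in; it is judged then, once.
Trained networks look in a picture, given as the dict that the camera call returned (one of the last four; its "shot" number tells which), for a name from the list of things; names that differ only in an ending like _2 or _b are one class to them, and where a whole thing is asked for, a point or a joint stands for the part that bears it (a point fixed in the world has none). Each returns a list of dicts, best first, with "confidence" (0 to 1); they miss things now and then, are a little off and sometimes report something else, mostly with a low value. They report only what shows in the picture. A call takes as long as a camera call.
- models.trace(query, picture): "pixels" (420x560 bool, what is visible of it) and "bbox" ([left, top, right, bottom] in pixels, round what is visible of it).
The state is a dict: "time_s": time; "q": joint angles; "qvel": joint speeds; "effort": joint torques, N m; "tcp_pos": TCP position; "ee_rot": TCP orientation; "force": force on the tool from outside, world axes, zero at the start; "moment": the same for the moment, N m; "gripper_width": opening from 0.0 (shut) to 1.0 (fully open); "gripper_force": force on a finger pad.
Only numpy, scipy, OpenCV 4.12 (cv2) and the standard library are available. Lean on these libraries where they do the work, as an engineer would, in place of code of your own. Each camera call takes 0.05 s, during which the arm holds its last target. There are 200 camera calls.

TASK

Two small white cabinets stand side by side on the laboratory bench. Open the incubator, the one with the thermostat dial on its roof and the window in its door: swing its door by the handle until it stands wide open, about square to the front, and let go. Leave the door of the plain cabinet shut.

Things in the scene. Friction and masses are not known exactly. Their poses are not given: they have to be found in the camera images.
- incubator_door (a joint): Incubator door, rad: 0 shut, grows to 1.9 as the free edge swings toward the robot, then to +y; starts 0 to 0.15. White, clear window, 230 mm wide, 16 thick, top 218 above bench; no latch or spring, 0.15 N m friction, stays put. Fixed cabinet 220 deep, 230 wide, 220 high, left or right of the other, turned up to 9 deg; dial and gauge 32 mm high on the roof's rear, over 80 mm behind the handle.
- incubator_handle (a point): Steel D-handle on that door: upright bar 12 mm thick, 110 long, axis 38 mm before the door's face, joined by 10 mm stand-offs 8 mm above and 78 below the origin. Origin: bar axis, 20 mm below its top, 195 mm above bench; grip here from above. x points to the door face, y along the door to the hinge, z up. Lies 200 mm along the door from the hinge axis and 46 mm out in front of it.
- incubator_hinge (a point): Point on the upright hinge axis of the incubator door: at the door's left edge (+y end, seen from the robot), mid-thickness, 195 mm above the bench, level with the handle's origin. It does not move.
- slidebox_door (a joint): Door of the other cabinet, a bystander, to stay shut: same white cabinet, size and handle, but a bare flat roof and a solid door with four grey vent slits. Value in rad, 0 shut (as it starts), grows as it opens, hinged on the same side.

How it is judged (in metres and radians):
On the way:
1. the incubator door is being swung (past 0.3 rad, not yet 0.9) with the fingers on its handle ((contact force between the fingers and incubator_door_c0 above 0.3 N or contact force between the fingers and incubator_door_c1 above 0.3 N or contact force between the fingers and incubator_door_c2 above 0.3 N) and value of joint incubator_door between 0.3 and 0.9 rad), for 0.1 s.
At the end, for the whole second after the job is handed in: The incubator door stands open by more than 1.05 rad (60 degrees), at rest, and the other cabinet's door is shut (below 0.1 rad) (value of joint incubator_door above 1.05 rad and velocity of joint incubator_door between -0.05 and 0.05 rad/s and value of joint slidebox_door below 0.1 rad); the robot touches nothing.
It fails at once if the plain cabinet's door is pulled open (past 0.15 rad) (value of joint slidebox_door above 0.15 rad).
It also fails if it takes over 42 s, if anything falls off the work surface, if the arm or the gripper's body presses on something with over 40 N, if the wrist force passes 120 N, or if a joint passes its speed limit or range.

## Working session

There is one attempt and no reset: what is moved stays moved. The work goes in short steps, Python scripts to look and compute and a tool call to move; the robot and the scene stay as the last step left them, time stands still between calls to the robot, and variables do not carry over. Pictures are saved under pics/ and viewed, at most 10 in all, crops included, and the job is handed in when it is done.

Besides the shell and the picture viewer there is one more tool, called after ">>>" as name(argument=value, ...) on one line, values as JSON. step_arm: Moves the arm, as the interface text tells. Shifts and turns lie within -1 to 1; 1 stands for 3 cm of shift or 5 degrees of turn. Its arguments: {"type":"object","properties":{"plan":{"type":"array"}},"required":["plan"]}

```bash
mkdir -p pics; python3 - <<'E'
from rig import sensors, optics, models
import cv2, numpy as np
s=sensors.sense(); print(s['time_s'],s['tcp_pos'],np.round(s['ee_rot'],3).tolist())
ims=[]
for n in ['scene','top']:
    p=optics.read_camera(n); im=p['image'].copy()
    print(n,p['fx'],p['fy'],p['cx'],p['cy'],p['eye'],np.round(p['rotation'],4).tolist())
    for q,c in [('incubator_door',(0,0,255)),('incubator_handle',(0,255,0)),('slidebox_door',(255,0,0))]:
        for r in models.trace(q,p)[:2]:
            print(q,r['confidence'],r['bbox'],r['pixels'].sum())
    cv2.imwrite(f'pics/{n}0.png',im)
E
```

```text
0.0 [ 0.20344715 -0.53755928  0.23068586] [[0.935, 0.354, -0.0], [0.354, -0.935, 0.001], [0.0, -0.001, -1.0]]
scene 475.6295163182911 475.6295163182911 277.0664154188093 213.38444112121428 [1.11017795 0.33967005 0.90971532] [[-0.5944, 0.6379, -0.4897], [0.8042, 0.4759, -0.3561], [0.0059, -0.6054, -0.7959]]
incubator_handle 0.82 [172.9, 112.6, 262.9, 232.8] 1594
slidebox_door 0.81 [304.3, 200.0, 420.8, 309.7] 1184
top 428.17614160553035 428.17614160553035 281.0196474860833 217.6922110583112 [ 0.53624509 -0.0039796   0.99321237] [[0.0289, -0.9964, 0.0796], [-0.9995, -0.03, -0.0128], [0.0151, -0.0792, -0.9967]]
incubator_door 0.64 [306.5, 204.4, 442.0, 246.1] 2398
incubator_handle 0.87 [302.2, 206.1, 445.0, 246.3] 2441
slidebox_door 0.62 [114.5, 181.5, 250.6, 229.2] 2502
```

View pics/scene0.png

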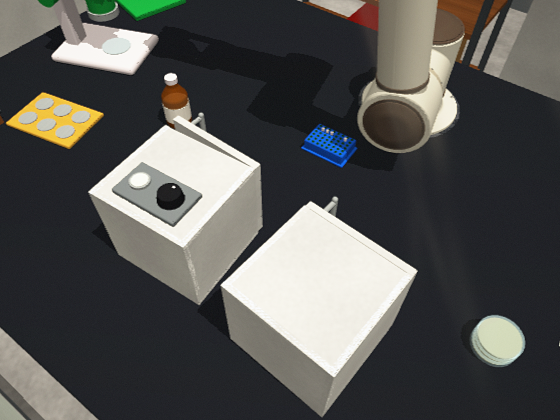

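```bash
python3 -c "
import cv2
im=cv2.imread('pics/top0.png');cv2.imwrite('pics/top0b.png',cv2.resize(im[110:290,90:470],None,fx=2.1,fy=2.1,interpolation=2))"
```

```text
(no output)
```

View pics/top0b.png

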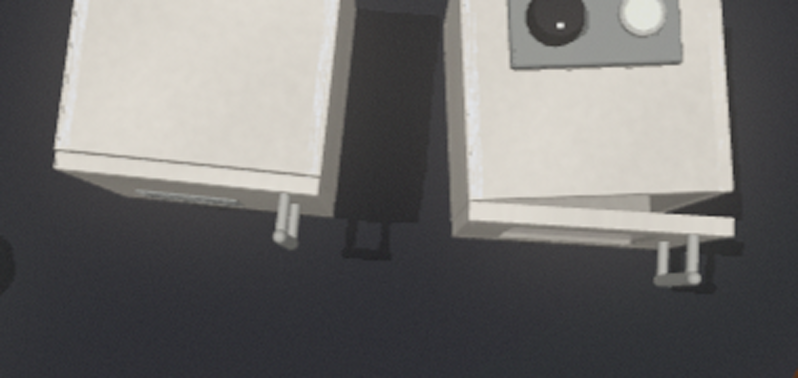

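The incubator is the right-hand (−y) cabinet, with its door slightly ajar. In the crop its bar top is at (694,279). The door's top face has corners at about (470,202), (470,222), (734,218) and (734,236). The plain cabinet is on the left, with its bar at (285,240).

```bash
cat > h.py <<'E'
import numpy as np
from rig import sensors, optics, models
def proj(p,u,v,z):
    d=np.array(p['rotation'])@np.array([(u-p['cx'])/p['fx'],(v-p['cy'])/p['fy'],1]); e=np.array(p['eye'])
    return (e+d*(z-e[2])/d[2])
def pix(p,X):
    c=np.array(p['rotation']).T@(np.array(X)-p['eye']); return c[0]/c[2]*p['fx']+p['cx'], c[1]/c[2]*p['fy']+p['cy']
E
python3 - <<'E'
from h import *
np.set_printoptions(precision=4,suppress=True)
p=optics.read_camera('top'); s=optics.read_camera('scene')
f=lambda u,v,z:proj(p,90+u/2.1,110+v/2.1,z)
for n,u,v,z in [('bar',694,279,.215),('HB',471,202,.218),('HF',471,222,.218),('FB',734,218,.218),('FF',734,236,.218),('roofFL',472,200,.22),('roofFR',733,190,.22),('plainbar',279,238,.215),('pFR',319,193,.218),('pFL',55,168,.218)]:
    X=f(u,v,z); print(n,X,np.round(pix(s,X),1))
E
python3 -c "
import cv2
im=cv2.imread('pics/scene0.png');cv2.imwrite('pics/s0b.png',cv2.resize(im[95:245,90:290],None,fx=4,fy=4,interpolation=2))"
```

```text
bar [ 0.5601 -0.2696  0.215 ] [200.6 112.6]
HB [ 0.621  -0.0739  0.218 ] [253.8 167.7]
HF [ 0.6036 -0.0743  0.218 ] [259.  162.4]
FB [ 0.614  -0.3034  0.218 ] [171.8 118.6]
FF [ 0.5983 -0.3034  0.218 ] [176.9 114.7]
roofFL [ 0.6226 -0.0746  0.22  ] [253.  167.3]
roofFR [ 0.6383 -0.3017  0.22  ] [164.2 124.4]
plainbar [0.585  0.0914 0.215 ] [334.5 196.1]
pFR [0.6248 0.058  0.218 ] [308.1 200.1]
pFL [0.6396 0.2866 0.218 ] [415.6 268.9]
```

View pics/s0b.png

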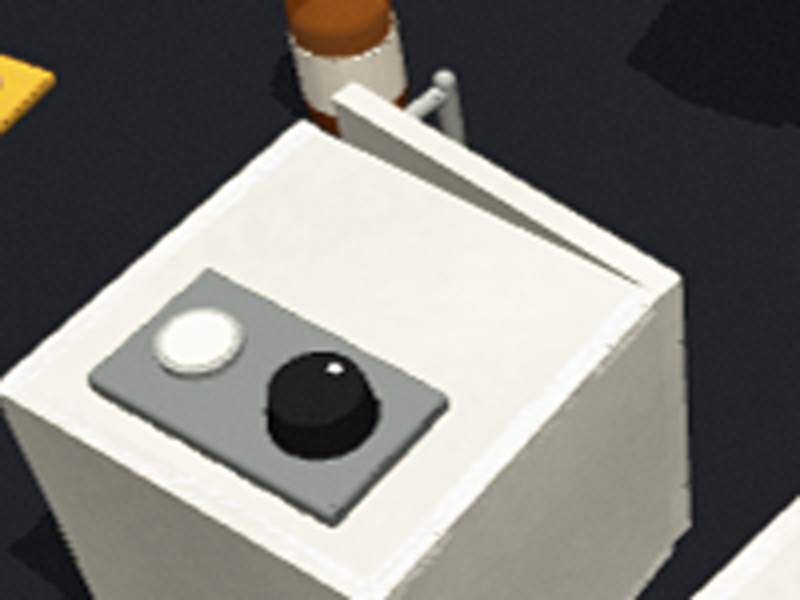

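The bar top at (201,114) and hinge corner at (260,164) in the scene view agree with the top view to within about 2 px. I'll check the bottle near the handle before approaching.

View pics/top0.png

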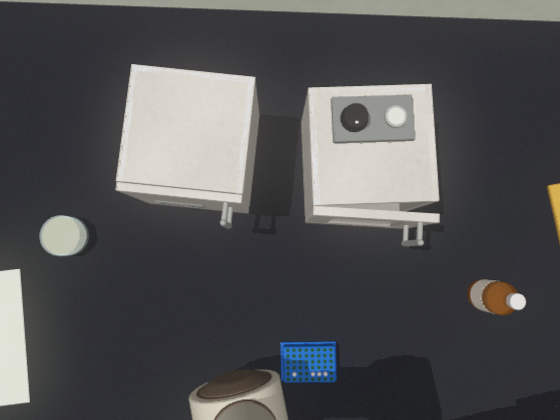

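The bottle stands near (0.44,−0.46) and is about 0.15 m high, so I'll pass above it.

>>> step_arm(plan=[[0, 0, 0.89, 0, 0, -0.3, -1], [0, 0, 0.89, 0, 0, -0.3, -1], [0, 0, 0.89, 0, 0, -0.3, -1], [0, 0, 0.89, 0, 0, -0.3, -1], [0, 0, 0.88, 0, 0, -0.3, -1], [0, 0, 0, 0, 0, 0, -1]])

```text
time_s: 1.25
tcp_pos: [0.2036, -0.5379, 0.2768]
ee_rot: [[1.0, -0.025, 0.0], [-0.025, -1.0, -0.001], [0.0, 0.001, -1.0]]
force: [-0.6, -0.3, -0.9]
gripper_width: 1.003
gripper_force: 0.0
```

>>> step_arm(plan=[[0, 0, 0, 0.97, -0.77, 0, -1], [0, 0, 0, 0.97, -0.77, 0, -1], [0, 0, 0, 0.97, -0.77, 0, -1], [0, 0, 0, 0.97, -0.77, 0, -1], [0, 0, 0, 0.97, -0.77, 0, -1], [0, 0, 0, 0.97, -0.77, 0, -1], [0, 0, 0, 0.97, -0.77, 0, -1], [0, 0, 0, 0.97, -0.77, 0, -1], [0, 0, 0, 0.97, -0.77, 0, -1], [0, 0, 0, 0.97, -0.77, 0, -1], [0, 0, 0, 0.97, -0.77, 0, -1], [0, 0, 0, 0.97, -0.77, 0, -1]])

```text
time_s: 2.75
tcp_pos: [0.5605, -0.2687, 0.2758]
ee_rot: [[1.0, -0.023, -0.0], [-0.023, -1.0, 0.0], [-0.0, -0.0, -1.0]]
force: [0.5, -0.2, 0.6]
gripper_width: 0.998
gripper_force: 0.0
```

>>> step_arm(plan=[[0, 0, 0, 0, 0, 0, -1], [0, 0, 0, 0, 0, 0, -1]])

```text
time_s: 3.0
tcp_pos: [0.5594, -0.2697, 0.2758]
ee_rot: [[1.0, -0.024, -0.001], [-0.024, -1.0, 0.0], [-0.001, -0.0, -1.0]]
force: [-0.4, -0.5, 0.0]
gripper_width: 0.999
gripper_force: 0.0
```

```bash
python3 - <<'E'
from h import *
import cv2
s=sensors.sense(); R=np.array(s['ee_rot']); t=np.array(s['tcp_pos'])
print(s['time_s'],t,np.round(R,3).tolist(),np.round(s['q'],1))
print('to go tool/3cm',np.round(R.T@(np.array([.560,-.271,.176])-t)/.03,2))
p=optics.read_camera('scene'); cv2.imwrite('pics/s1.png',cv2.resize(p['image'][30:230,90:340],None,fx=3,fy=3))
E
```

```text
3.0 [ 0.55939535 -0.26973799  0.27580484] [[1.0, -0.024, -0.001], [-0.024, -1.0, 0.0], [-0.001, -0.0, -1.0]] [-32.8  13.6  71.3  -0.   95.1  58.6]
to go tool/3cm [0.02 0.04 3.33]
```

View pics/s1.png

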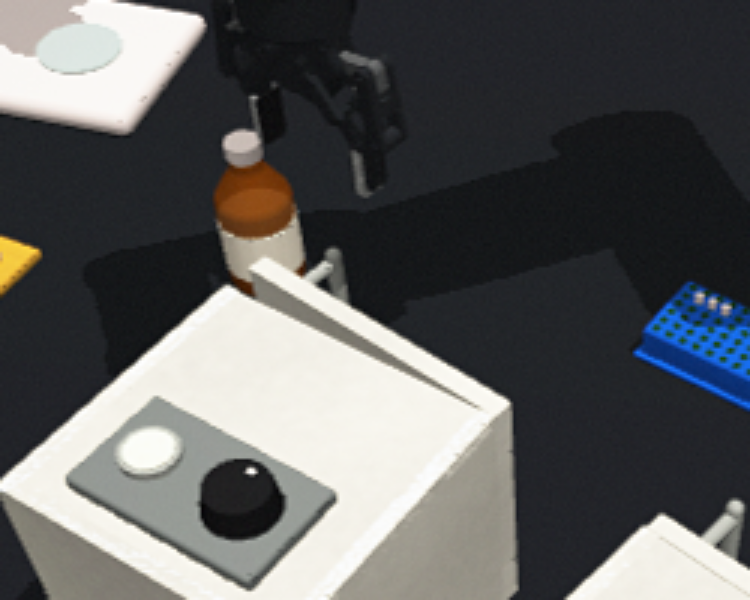

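The fingers, at crop (262,115) and (370,170), straddle the bar at (335,258). I'll descend and close.

>>> step_arm(plan=[[0, 0, 0, 0.02, 0, 0.6, -1], [0, 0, 0, 0, 0.02, 0.6, -1], [0, 0, 0, 0, 0.02, 0.6, -1], [0, 0, 0, 0, 0, 0.6, -1], [0, 0, 0, 0, 0, 0.6, -1], [0, 0, 0, 0, 0, 0.33, -1], [0, 0, 0, 0, 0, 0, -1]])

```text
time_s: 3.92
tcp_pos: [0.5602, -0.2707, 0.1757]
ee_rot: [[1.0, -0.026, -0.001], [-0.026, -1.0, 0.001], [-0.001, -0.001, -1.0]]
force: [0.2, -0.3, 0.3]
gripper_width: 0.996
gripper_force: 0.0
```

>>> step_arm(plan=[[0, 0, 0, 0, 0, 0, 1], [0, 0, 0, 0, 0, 0, 1], [0, 0, 0, 0, 0, 0, 1], [0, 0, 0, 0, 0, 0, 1], [0, 0, 0, 0, 0, 0, 1], [0, 0, 0, 0, 0, 0, 1], [0, 0, 0, 0, 0, 0, 1], [0, 0, 0, 0, 0, 0, 1]])

```text
time_s: 4.92
tcp_pos: [0.5609, -0.2692, 0.1768]
ee_rot: [[1.0, -0.025, 0.001], [-0.025, -1.0, 0.002], [0.001, -0.003, -1.0]]
force: [3.1, 14.4, 3.7]
gripper_width: 0.116
gripper_force: 58.8
```

The bar is held. I'll start the swing gently and check the forces.

>>> step_arm(plan=[[0, 0, 0.5, -0.28, -0.12, 0, 1], [0, 0, 0.8, -0.46, -0.13, 0, 1], [0, 0, 0.8, -0.46, -0.13, 0, 1], [0, 0, 0.8, -0.46, -0.13, 0, 1]])

```text
time_s: 5.42
tcp_pos: [0.5127, -0.2492, 0.1768]
ee_rot: [[0.961, -0.277, 0.001], [-0.277, -0.961, 0.0], [0.001, -0.001, -1.0]]
force: [4.4, 5.0, 3.9]
gripper_width: 0.124
gripper_force: 59.1
```

```bash
cat > c.py <<'E'
from h import *
s=sensors.sense(); R=np.array(s['ee_rot']); t=np.array(s['tcp_pos'])
H=np.array([.612,-.074]); v=t[:2]-H; print('r',np.hypot(*v),'door phi',np.arctan2(-v[0],-v[1])-np.arctan2(.046,.2),'tool phi',np.arctan2(-R[0,1],-R[1,1]),'F tool',np.round(R.T@s['force'],1),'M',np.round(s['moment'],1),np.round(s['q'],1))
E
python3 c.py
```

```text
r 0.20142599140275616 door phi 0.2896333008519741 tool phi 0.2808292754034289 F tool [ 2.9 -6.1 -3.9] M [ 0.7 -0.6 -0.1] [-33.7   9.4  87.8   0.1  82.8  72.4]
```

>>> step_arm(plan=[[0, 0, 0.8, -0.46, -0.13, 0, 1], [0, 0, 0.8, -0.46, -0.14, 0, 1], [0, 0, 0.8, -0.46, -0.13, 0, 1], [0, 0, 0.8, -0.46, -0.14, 0, 1], [0, 0, 0.8, -0.46, -0.13, 0, 1]])

```text
time_s: 6.05
tcp_pos: [0.4577, -0.2036, 0.1768]
ee_rot: [[0.808, -0.589, 0.0], [-0.589, -0.808, -0.001], [0.001, 0.0, -1.0]]
force: [1.2, 0.2, 2.7]
gripper_width: 0.118
gripper_force: 59.1
```

```bash
python3 c.py
```

```text
r 0.2014654414588981 door phi 0.6462023353937356 tool phi 0.6303943786484466 F tool [ 0.9 -0.9 -2.7] M [-0.1 -0.2 -0.1] [-32.8   1.2  96.8  -0.   82.   93.3]
```

>>> step_arm(plan=[[0, 0, 0.8, -0.46, -0.13, 0, 1], [0, 0, 0.8, -0.46, -0.13, 0, 1], [0, 0, 0.8, -0.46, -0.13, 0, 1], [0, 0, 0.8, -0.46, -0.13, 0, 1], [0, 0, 0.8, -0.46, -0.13, 0, 1], [0, 0, 0.8, -0.46, -0.13, 0, 1]])

```text
time_s: 6.8
tcp_pos: [0.4172, -0.1282, 0.1768]
ee_rot: [[0.498, -0.867, -0.0], [-0.867, -0.498, -0.001], [0.001, 0.0, -1.0]]
force: [0.5, -1.5, 2.3]
gripper_width: 0.124
gripper_force: 59.1
```

```bash
python3 c.py
```

```text
r 0.20222359532214162 door phi 1.0734610947155891 tool phi 1.0493345834392243 F tool [ 1.5  0.3 -2.3] M [-0.3  0.1 -0.1] [-27.2  -6.8 104.3  -0.   82.4 122.9]
```

>>> step_arm(plan=[[0, 0, 0.8, -0.46, -0.13, 0, 1], [0, 0, 0.8, -0.46, -0.13, 0, 1], [0, 0, 0.8, -0.46, -0.13, 0, 1], [0, 0, 0.8, -0.46, -0.13, 0, 1], [0, 0, 0.4, -0.23, -0.06, 0, 1], [0, 0, 0, 0, 0, 0, 1], [0, 0, 0, 0, 0, 0, 1]])

```text
time_s: 7.68
tcp_pos: [0.4091, -0.0644, 0.1767]
ee_rot: [[0.209, -0.978, -0.001], [-0.978, -0.209, -0.0], [-0.0, 0.001, -1.0]]
force: [-6.5, 1.2, 6.1]
gripper_width: 0.12
gripper_force: 59.5
```

```bash
python3 c.py
```

```text
r 0.2031679051945796 door phi 1.3919680646361148 tool phi 1.3606337407100961 F tool [-2.6  6.1 -6.1] M [ 0.   1.  -0.1] [-19.6  -9.6 106.8  -0.   82.9 148.3]
```

>>> step_arm(plan=[[0, 0, 0, 0, 0, 0, -1], [0, 0, 0, 0, 0, 0, -1], [0, 0, 0, 0, 0, 0, -1], [0, 0, 0, 0, 0, 0, -1], [0, 0, 0, 0, 0, 0, -1], [0, 0, 0, 0, 0, 0, -1], [0, 0, 0, 0, 0, 0, -1], [0, 0, 0, 0, 0, 0, -1]])

```text
time_s: 8.68
tcp_pos: [0.4095, -0.0645, 0.1764]
ee_rot: [[0.208, -0.978, -0.0], [-0.978, -0.208, 0.0], [-0.0, -0.0, -1.0]]
force: [-0.2, 0.8, 0.3]
gripper_width: 1.002
gripper_force: 0.0
```

Released with the door at about 1.45 rad. Next I'll lift straight up and look.

>>> step_arm(plan=[[0, 0, 0, 0, 0, -0.5, -1], [0, 0, 0, 0, 0, -0.8, -1], [0, 0, 0, 0, 0, -0.8, -1], [0, 0, 0, 0, 0, -0.8, -1], [0, 0, 0, 0, 0, -0.8, -1], [0, 0, 0, 0, 0, -0.8, -1], [0, 0, 0, 0, 0, 0, -1], [0, 0, 0, 0, 0, 0, -1]])

```text
time_s: 9.68
tcp_pos: [0.4093, -0.0645, 0.3113]
ee_rot: [[0.208, -0.978, -0.0], [-0.978, -0.208, 0.0], [-0.0, 0.0, -1.0]]
force: [-0.3, 0.3, -0.3]
gripper_width: 1.001
gripper_force: 0.0
```

```bash
python3 - <<'E'
from h import *
import cv2
p=optics.read_camera('scene'); cv2.imwrite('pics/s2.png',p['image'])
E
```

```text
(no output)
```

View pics/s2.png

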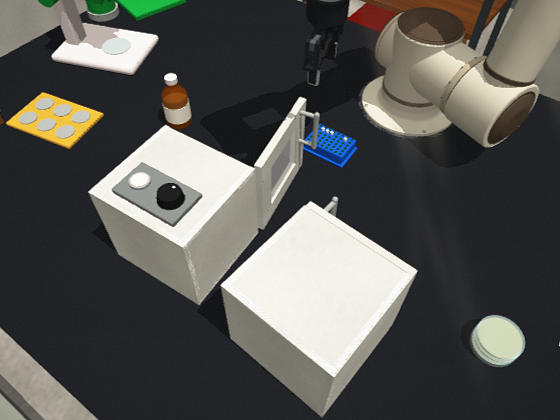

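The incubator door stands about square to the front, with its edge at (300,105) and its hinge at (258,170). The plain door is shut, and the gripper is clear at (313,75).

```bash
python3 -c "
from rig import arm; print(arm.sign_off())"
```

```text
the job is handed in; nothing more can be done
None
```

I swung the incubator door open by its handle to about 1.45 rad, roughly square to the front, let go and backed clear. The plain cabinet's door stayed shut, and I handed the job in at about 10 s; no verdict was returned.

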